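# Seat a pipe blank in the corner of the boring machine

### The arm

A 6-joint arm with a two-finger parallel gripper is mounted at the origin on the work surface. World frame = base frame: x ahead of the robot, y to its left, z up, the work surface at z = 0. Lengths are in m, angles in rad, forces in N, time in s.
With the tool pointing down it reaches from about 0.35 to 0.85 m from the base axis. Payload 8.1 kg.
Tool frame: the origin (TCP) lies midway between the tips of the shut fingers; the grasp point (between the pads) lies 19 mm behind it; z points along the fingers, y is the line along which they close (so a half turn about z gives the same grasp; the last joint's range is limited). The gripper opens to 93 mm and grips with 3 to 60 N. Pads are 15 mm wide; open, the fingers measure 128 mm over their backs; the gripper's body (75 mm by 188 mm) begins 65 mm behind the grasp point.
Start: joints at [-1.386, 0.13, 1.488, -0, 1.523, -0.085], TCP at [0.16, -0.578, 0.219] pointing down, gripper open.
Joint ranges: [-2.96, 2.96], [-0.89, 2.26], [0.02, 2.5], [-1.34, 4.48], [0, 2.73], [-2.66, 2.66]. Speed limits (rad/s): [2.39, 2.39, 2.79, 3.14, 3.14, 3.14].

### API

Orientations are given as a rotation vector (axis times angle).
In Python, from plant import read_state, read_camera, get_calibration, close_job gives the robot as it stands.
- The arm moves only by the shell command python3 -m crank 'ROWS' [FORCE]. ROWS is JSON, a list that holds one entry, the list of rows, each a list of 7 numbers: the gripper's target within -1 to 1 (fully open at 1, half-way at 0, shut at -1), then the shift along the tool's x, y, z as a fraction of full scale, then the turn, a rotation vector about the tool's x, y, z as a fraction of full scale. In form: [[[grip, x, y, z, rx, ry, rz], ...]]. A call has exactly 5 rows; each row is the pose to reach, as a shift and turn from the pose commanded when the call began, along the tool's axes at that moment; what a row does not reach only later rows make up. Full scale, the value 1, is 0.5 m for a shift and 90 degrees for a turn. A row lasts 1/8 s, in which the tool goes at most 62.5 mm and 10.7 degrees, less where a joint would pass 70% of its speed; a pose out of reach is approached as far as the arm can. A call with a number of a shift or a turn outside -1 to 1 is refused whole. A call with a gripper value outside its range is refused whole. The fingers move at their own pace and stop on an object; FORCE is the grip in N (left out, the last holds). Time passes only in rows, so rows that repeat a pose let the fingers close, or fill a call up. It gives the time, the measured TCP pose, the force, the opening and the grip force at its end, in the units of the state.
- read_state(): the state, without advancing time (a new reading comes with each control period).
- read_camera(name): name is "side" or "top"; returns the picture (384x512x3 uint8, red, green, blue); there is no depth.
- get_calibration(name): a dict with "fx", "fy", "cx", "cy" (pixels), "eye" and "orientation" of the camera in the world. Camera axes: x right, y down, z forward; pixel columns grow to the right and rows downward; lengths in m; the calibration is good to about 2 mm. A picture is of the moment at which its call begins. get_calibration takes no time and is no camera call.
- close_job(): hands the job in; it is judged then, once.
The state is a dict: "t": time; "q": joint angles; "dq": joint speeds; "joint_torque": joint torques, N m; "tool_pos": TCP position; "orientation": TCP orientation; "force": force on the tool from outside, world axes, zero at the start; "wrist_torque": the same for the moment, N m; "opening": finger opening in m; "gripper_force": force on a finger pad.
Only numpy, scipy, OpenCV 4.12 (cv2) and the standard library are available. Lean on these libraries where they do the work, as an engineer would, in place of code of your own. Each camera call takes 0.05 s, during which the arm holds its last target. There are 200 camera calls.

### The job

Take the L-shaped briar pipe blank (the one with the bored bowl and the lower shank) from the bench and stand it upright on the table of the small horizontal boring machine, shank pointing at the drill, then press it home into the corner so that the back of the bowl bears on the end stop and its flank on the long side fence at the same time. Finish while still holding it there, flat on the table and pressed firmly against both stops with steady hand pressure, neither letting go nor ramming it; do not touch the drill, and leave the other things on the bench where they are.

Things in the scene. Friction and masses are not known exactly. Their poses are not given: they have to be found in the camera images.
- blank: L-shaped briar blank, plain brown wood, 85 g, upright on the bench. Bowl part 40 (x) x 42 (y) x 46 (z) mm, a 20 mm chamber bored 34 mm deep in its top; on its +y side the shank part, 40 x 36 x 28 (z) mm, flush with it below and at the flanks (78 mm long in all). Origin: centre of the bowl part's underside (shank y 21 to 57). z up, +y along the shank. Seated, its axes are parallel to borer's
- blank_heel (a point): a bottom corner of the blank, at (20, -21, 0) mm in its frame: it meets corner when the blank is home. Same axes as blank
- blank_shank_end (a point): centre of the end face of the blank's shank, at (0, 57, 14) mm in its frame
- borer: boring machine, fixed, rigid; place and yaw vary. Origin on the bench (height 0) below the middle of its slotted dark steel table; z up, +y along the spindle to headstock and motor, +x away from the robot. Table top 58 mm above the bench, x -66 to 70, y -100 to 100 mm. Handwheel at -y end to y = -155, 74 high. Headstock and motor y = 182 to 455, up to 160 mm high
- corner (a point): the point where table top, side fence face and end stop face meet, at (35, -60, 58) mm in the frame of borer and with its axes. The blank belongs on its -x and +y side
- side_fence: long steel side fence along the +x side of the table, fixed; origin and axes are those of borer. Its face looks to -x at x = 35 mm, y from -75 to 85 mm, and stands only 14 mm above the table top, so fingers can grip the blank's flanks above it
- end_stop: steel end stop across the -y end of the table, fixed; origin and axes are those of borer. Its face looks to +y at y = -60 mm, x from -19 to 33 mm, and stands 24 mm above the table top. Wood on steel rubs (friction about 0.5 to 0.75): part of a push along the fence is lost to friction at fence and table
- drill: the chuck (38 mm thick) with a 4 mm twist drill, fixed and not turning; origin and axes are those of borer. Its axis runs along y at x = 15 mm, 14 mm above the table top; drill point at y = 66 mm (126 mm from the end stop's face), chuck from y = 122 to 174 mm
- block_a: plain rectangular briar block 40 x 76 x 46 mm without bore or step, bystander standing near the blank, 30 mm or more clear of it (blank and blocks change places); origin at the centre of its underside
- block_b: plain rectangular briar block 44 x 66 x 42 mm without bore or step, bystander near the blank, 30 mm or more clear of it; origin at the centre of its underside
- stummel: shaped pipe bowl, round, 44 mm high, with a shank 54 mm long to +y, bystander; origin at the centre of its underside
- chuck_key: T-shaped steel chuck key lying flat, 67 mm long, bar 80 mm, 13 mm high, bystander; origin under the middle of its crossbar end, shaft to +x
- caliper: steel vernier caliper lying flat, 150 mm long along x, 11 mm high, bystander
- brush: bench brush lying flat, 190 mm long along x, bystander
- wax_tin: round flat tin 75 mm across and 26 mm high, bystander; origin at the centre of its underside
- stem: black pipe mouthpiece lying flat, 80 mm long along x, 11 mm high, bystander
Things that resemble listed ones, but are neither listed nor needed, are in the scene too. Leave any blue, purple or yellow look-alike of the blank alone.

How it is judged:
At the end, for the whole second after the job is handed in: Through the last second the fingers hold the blank flat on the table, shank to the drill, heel within 2.5 mm of the corner in each direction, square and upright within 0.04 rad, at rest, bearing with over 2 N on the end stop and over 2 N on the side fence at once (contact force between blank and end_stop above 2 N and contact force between blank and side_fence above 2 N and contact force between the fingers and blank above 1 N and x of blank_heel in the frame of corner between -0.0025 and 0.0025 m and y of blank_heel in the frame of corner between -0.0025 and 0.0025 m and z of blank_heel in the frame of corner between -0.0025 and 0.0025 m and y of blank_shank_end in the frame of corner above 0.07 m and angle between the y axis of blank and the y axis of borer, either way round below 0.04 rad and angle between blank's own z axis and vertical below 0.04 rad and linear speed of blank below 0.02 m/s); the arm keeps its last pose, push and grip.
It fails at once if the blank rammed or crushed against a stop (over 60 N) (contact force between blank and end_stop above 60 N or contact force between blank and side_fence above 60 N).
It fails at once if the drill or its chuck touched (contact force between anything else and drill above 1 N).
It fails at once if another thing on the bench moved by more than 30 mm (distance of any of block_a, block_b, stummel, chuck_key, caliper, brush, wax_tin, stem from where it was at the start of the episode above 0.03 m).
It also fails if it takes over 56 s, if anything falls off the work surface, if the arm or the gripper's body presses on something with over 40 N, if the wrist force passes 120 N, or if a joint passes its speed limit or range.

## Working session

There is one attempt and no reset: what is moved stays moved. The work goes in short steps, Python scripts to look and compute and a shell command to move; the robot and the scene stay as the last step left them, time stands still between calls to the robot, and variables do not carry over. Pictures are saved under pics/ and viewed, at most 10 in all, crops included, and the job is handed in when it is done.

```bash
mkdir -p pics; ls; python3 - <<'E'
from plant import *
import cv2
for n in ("side","top"):
    im=read_camera(n); cv2.imwrite(f"pics/{n}0.png",cv2.resize(im[:,:,::-1],(800,600),interpolation=cv2.INTER_CUBIC)); c=get_calibration(n); print(n,c)
s=read_state(); print(s)
E
```

```text
pics
side {'fx': 415.4189955430131, 'fy': 415.4189955430131, 'cx': 251.05819585920236, 'cy': 191.2180773141809, 'eye': array([0.32895918, 0.62111741, 0.77200791]), 'orientation': array([-0.28240621,  2.76286221, -1.22718219])}
top {'fx': 469.7516086585751, 'fy': 469.7516086585751, 'cx': 249.25066512710163, 'cy': 192.38624265527937, 'eye': array([ 0.43385725, -0.16832554,  1.27304454]), 'orientation': array([-2.19466371,  2.21288373, -0.07931647])}
{'t': 0.1, 'q': array([-1.38643896e+00,  1.31074947e-01,  1.48914638e+00, -2.95722864e-05,
        1.52301988e+00, -8.54241164e-02]), 'dq': array([-0.0006636 , -0.00262299, -0.00206586,  0.00112657,  0.00100824,
       -0.00182665]), 'joint_torque': array([ 1.19492477e-03, -5.61343610e+01, -4.93093586e+01,  7.69372797e-02,
        2.91211187e-02, -5.19799005e-05]), 'tool_pos': array([ 0.15981536, -0.57779459,  0.21771193]), 'orientation': array([-3.11142408e+00, -4.22268816e-01,  1.74292843e-04]), 'force': array([-0.65617257, -0.38383462,  0.6726127 ]), 'wrist_torque': array([-0.00219285,  0.02787332,  0.00011903]), 'gripper_force': 0.0, 'opening': 0.09326346939958383}
```

View pics/side0.png

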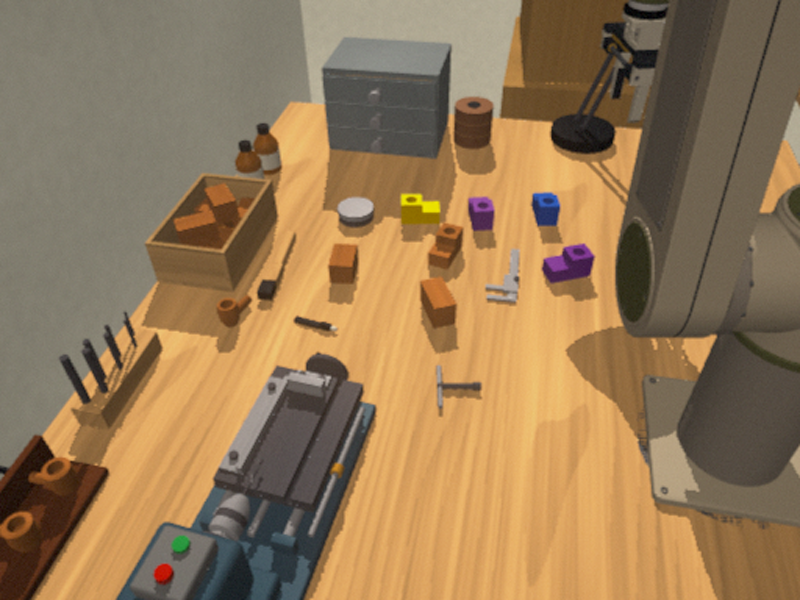

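View pics/top0.png

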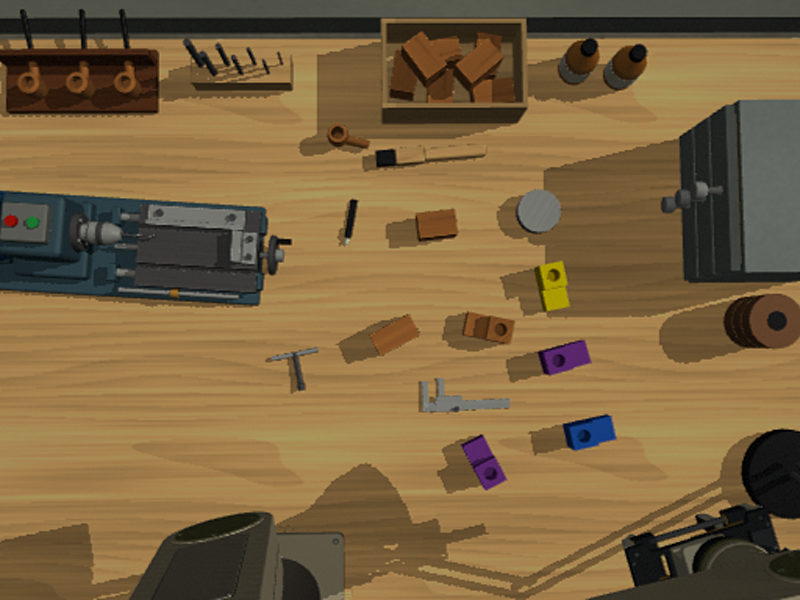

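The side view shows the blank at about (447,245), with the drill table centred near (300,430). In the top view the blank is at about (488,327) with its shank to the left (world +y), and the borer table is around (200,250). I'll enlarge both.

```bash
cat > h.py <<'E'
import numpy as np, cv2
from plant import *
from scipy.spatial.transform import Rotation as R
def crop(im,x0,y0,w,h,k):
    o=cv2.resize(im[y0:y0+h,x0:x0+w,::-1],None,fx=k,fy=k,interpolation=cv2.INTER_CUBIC)
    for i in range(0,w,10):
        cv2.line(o,(i*k,0),(i*k,6),(255,255,255),1); cv2.putText(o,str(x0+i),(i*k,18),0,.38,(255,255,255),1)
    for i in range(10,h,10):
        cv2.line(o,(0,i*k),(6,i*k),(255,255,255),1); cv2.putText(o,str(y0+i),(8,i*k+4),0,.38,(255,255,255),1)
    return o
def proj(n,P):
    c=get_calibration(n); p=(np.atleast_2d(P)-c['eye'])@R.from_rotvec(c['orientation']).as_matrix()
    return np.c_[c['fx']*p[:,0]/p[:,2]+c['cx'],c['fy']*p[:,1]/p[:,2]+c['cy']]
def ray(n,u,v):
    c=get_calibration(n); return c['eye'],R.from_rotvec(c['orientation']).apply([(u-c['cx'])/c['fx'],(v-c['cy'])/c['fy'],1])
def atz(n,u,v,z):
    e,d=ray(n,u,v); return e+d*(z-e[2])/d[2]
E
python3 - <<'E'
from h import *
t=read_camera("top"); s=read_camera("side")
a=crop(t,290,190,50,40,8); b=crop(s,265,135,50,40,8)
cv2.imwrite("pics/blank.png",np.hstack([a,b]))
a=crop(t,70,120,125,80,6);cv2.imwrite("pics/bt.png",a)
b=crop(s,130,220,120,100,6);cv2.imwrite("pics/bs.png",b)
E
```

```text
(no output)
```

View pics/blank.png

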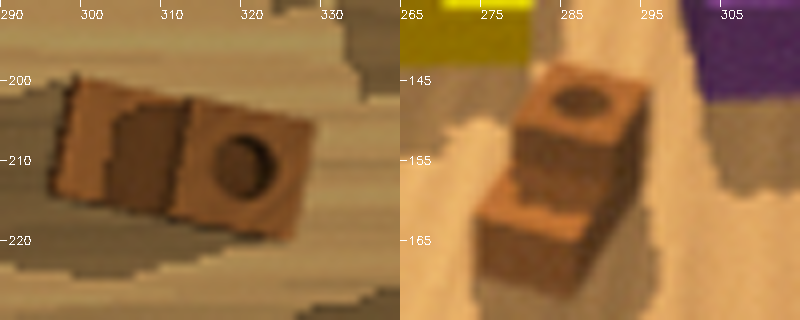

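View pics/bt.png

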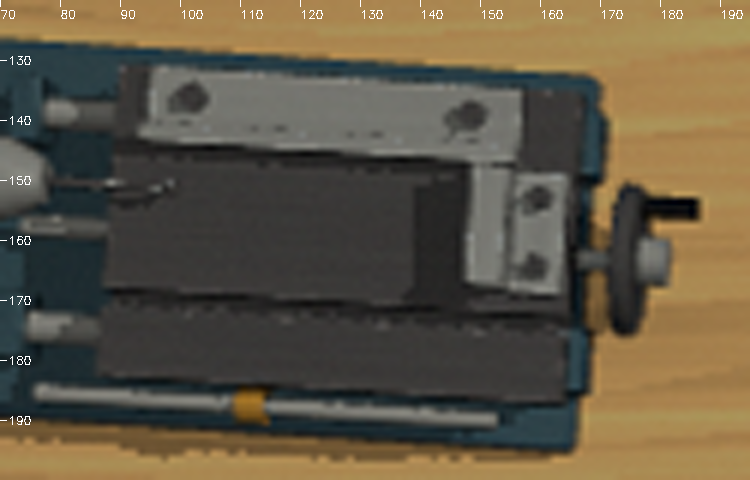

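View pics/bs.png

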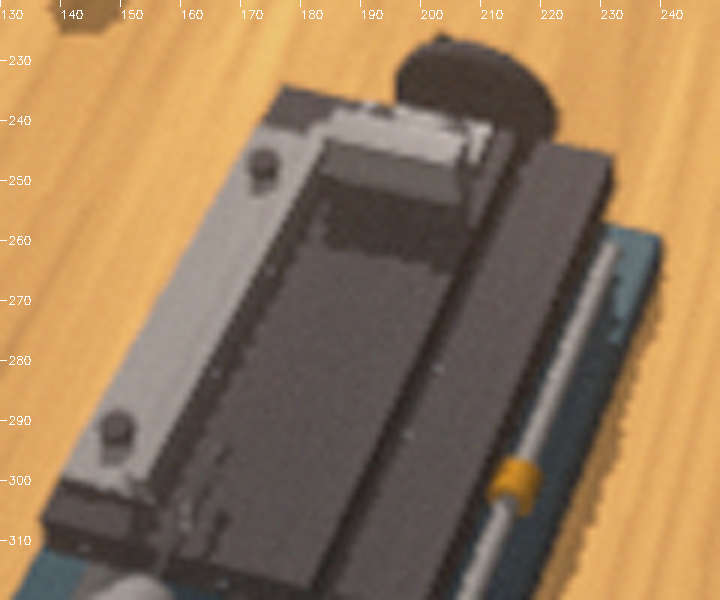

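Blank (original pixels): in the top view the bowl top's corners are near (313,202), (329,205), (326,219) and (311,216), with the shank end at (299,199) and (296,214). In the side view the bowl top spans (283,142) to (292,153). Borer: the fence edge runs (93,143) to (156,147) in the top view, and the stop face is at x≈148. I'll fit both poses from the two views.

```bash
cat > fit.py <<'E'
from h import *
from scipy.optimize import least_squares
B=[("top",(20,21,46),313.75,202.25),("top",(20,-21,46),329.5,205.25),("top",(-20,-21,46),326.6,220),("top",(-20,21,46),311.25,216.9),
("top",(20,57,28),299.4,199.75),("top",(-20,57,28),296.5,214.4),
("side",(20,-21,46),283.1,142.75),("side",(-20,-21,46),296.25,145.6),("side",(-20,21,46),292.25,153.4),("side",(20,21,46),279.1,150.6),
("side",(20,57,28),274.4,161.9),("side",(-20,57,28),286.25,165),("side",(-20,57,0),286.9,172.25),("side",(20,57,0),274.75,168.75)]
M=[("top",(35,85,72),92.8,142.8),("top",(35,-75,72),156,147),("top",(33,-60,82),148.8,147.5),("top",(-19,-60,82),147.5,167.2),
("top",(-66,100,58),86.2,182),("top",(-66,-100,58),164.2,186.7),("top",(70,-100,58),167.5,135.3),("top",(70,100,58),90,131),
("side",(-66,-100,58),232,246.3),("side",(70,-100,58),177.5,234.2),("side",(70,100,58),137,306.7),("side",(35,85,72),154.2,301.7),("side",(-19,-60,82),207,247.2),("side",(33,-60,82),185,243.8)]
def fit(L,x0):
    def f(p):
        return np.concatenate([proj(n,R.from_euler('z',p[3]).apply(np.array(m)/1e3)+p[:3])[0]-(u-.5,v-.5) for n,m,u,v in L])
    r=least_squares(f,x0,loss='soft_l1',x_scale=[.1,.1,.1,1]); e=f(r.x).reshape(-1,2); return r.x,e
if __name__=="__main__":
    for L,z in((B,0),(M,0)):
        n,m,u,v=L[0]; p,e=fit(L,[*atz(n,u,v,z)[:2],0,0]); print(p.round(4)); print(e.round(1).tolist())
E
python3 fit.py
```

```text
[ 0.4501 -0.3763 -0.0011 -0.2008]
[[0.0, -0.4], [-0.0, -0.3], [0.1, -0.0], [-0.3, -0.0], [0.0, -0.2], [0.2, -0.1], [0.9, -0.3], [0.4, -0.2], [-0.4, -0.2], [-0.1, -0.5], [0.0, 0.1], [1.1, 0.2], [0.1, 0.5], [-0.5, 0.7]]
[ 0.5876  0.1267 -0.0043 -0.0684]
[[0.5, 0.5], [-0.3, 0.2], [0.3, -0.5], [0.1, 0.0], [-0.0, 0.5], [-0.6, 0.5], [-0.3, -0.0], [0.3, -0.5], [0.9, -0.2], [-0.1, 0.3], [-0.2, 0.2], [0.7, -1.1], [-0.9, 1.0], [-1.0, -0.3]]
```

```bash
cat > go.py <<'E'
# usage: go.py x y z yaw  (yaw: direction of tool y axis = that of object's +-x) -> shift/turn fractions
from h import *; import sys
s=read_state(); T=R.from_rotvec(s['orientation']); 
print('t',s['t'],'pos',s['tool_pos'].round(4),'F',s['force'].round(1),'M',s['wrist_torque'].round(2),'open',round(s['opening'],4),'gf',round(s['gripper_force'],1),'q6',s['q'][5].round(2))
x,y,z,w=map(float,sys.argv[1:5])
best=None
for k in(0,np.pi):
    yy=np.array([np.cos(w+k),np.sin(w+k),0]); zz=np.array([0,0,-1.]); G=R.from_matrix(np.c_[np.cross(yy,zz),yy,zz])
    rv=(T.inv()*G).as_rotvec()
    if best is None or np.linalg.norm(rv)<np.linalg.norm(best): best=rv
print('shift',(T.inv().apply(np.array([x,y,z])-s['tool_pos'])/.5).round(4),'turn',(best/(np.pi/2)).round(4))
print('tool axes in world (cols)\n',T.as_matrix().round(3))
E
python3 - <<'E'
from h import *
p=R.from_euler('z',-.2008).apply([0,.008,0])+[.4501,-.3763,0]; print(p)
c=R.from_euler('z',-.0684).apply([.035,-.06,.058])+[.5876,.1267,0]; print('corner',c)
E
python3 go.py 0.4517 -0.3685 0.12 -0.2008
```

```text
[ 0.45169563 -0.36846074  0.        ]
corner [0.61841736 0.06444817 0.058     ]
t 0.2 pos [ 0.1599 -0.5779  0.218 ] F [-1.   0.1  0.6] M [-0.06  0.03 -0.07] open 0.0931 gf 0.0 q6 -0.09
shift [ 0.6742 -0.2479  0.1963] turn [-6.000e-04 -5.000e-04 -7.004e-01]
tool axes in world (cols)
 [[ 0.964  0.267 -0.   ]
 [ 0.267 -0.964  0.001]
 [ 0.    -0.001 -1.   ]]
```

```bash
python3 -m crank '[[[1,0.11,-0.04,0.02,0,0,-0.11],[1,0.22,-0.08,0.04,0,0,-0.22],[1,0.33,-0.12,0.05,0,0,-0.33],[1,0.44,-0.16,0.06,0,0,-0.44],[1,0.55,-0.2,0.07,0,0,-0.55]]]' 30; python3 go.py 0.4517 -0.3685 0.12 -0.2008
```

```text
t: 0.82
tool_pos: [0.3996, -0.4073, 0.1834]
orientation: [2.645, 1.694, -0.0]
force: [0.8, -1.2, 0.8]
opening: 0.093
gripper_force: 0.0
t 0.825 pos [ 0.3996 -0.4073  0.1834] F [ 0.8 -1.2  0.8] M [-0.07 -0.03 -0.04] open 0.093 gf 0.0 q6 -0.45
shift [0.114  0.0622 0.1268] turn [ 0.      0.     -0.1469]
tool axes in world (cols)
 [[ 0.418  0.908  0.   ]
 [ 0.908 -0.418 -0.   ]
 [-0.     0.    -1.   ]]
```

```bash
python3 -m crank '[[[1,0.06,0.03,0.06,0,0,-0.1],[1,0.114,0.062,0.127,0,0,-0.147],[1,0.114,0.062,0.127,0,0,-0.147],[1,0.114,0.062,0.127,0,0,-0.147],[1,0.114,0.062,0.127,0,0,-0.147]]]'; python3 go.py 0.4517 -0.3685 0.018 -0.2008
python3 - <<'E'
from h import *
t=read_camera("top"); s=read_camera("side")
cv2.imwrite("pics/hov.png",np.hstack([crop(t,285,180,60,55,6),crop(s,255,105,60,55,6)]))
E
```

```text
t: 1.45
tool_pos: [0.4505, -0.3716, 0.1218]
orientation: [2.438, 1.977, 0.0]
force: [0.0, -0.3, 0.4]
opening: 0.0932
gripper_force: 0.0
t 1.45 pos [ 0.4505 -0.3716  0.1218] F [ 0.  -0.3  0.4] M [-0.08 -0.1   0.03] open 0.0932 gf 0.0 q6 -0.57
shift [0.0069 0.0006 0.2076] turn [ 0.0013  0.001  -0.0046]
tool axes in world (cols)
 [[ 0.206  0.978  0.002]
 [ 0.978 -0.206 -0.002]
 [-0.002  0.002 -1.   ]]
```

View pics/hov.png

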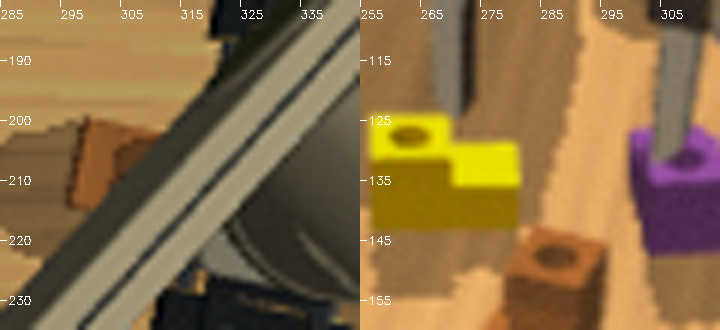

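In the side view the fingers straddle the blank, with tips near (271,124) and (308,131). In the top view the arm hides it. Descending and gripping.

```bash
python3 -m crank '[[[1,0.007,0.001,0.05,0.001,0.001,-0.005],[1,0.007,0.001,0.1,0.001,0.001,-0.005],[1,0.007,0.001,0.15,0.001,0.001,-0.005],[1,0.007,0.001,0.204,0.001,0.001,-0.005],[1,0.007,0.001,0.204,0.001,0.001,-0.005]]]' 35 && python3 go.py 0.4517 -0.3685 0.018 -0.2008
```

```text
t: 2.17
tool_pos: [0.45, -0.3659, 0.0163]
orientation: [-2.427, -1.985, 0.0]
force: [-0.1, 0.8, 0.1]
opening: 0.0933
gripper_force: 0.0
t 2.175 pos [ 0.45   -0.3659  0.0163] F [-0.1  0.8  0.1] M [-0.08 -0.03  0.02] open 0.0933 gf 0.0 q6 -0.57
shift [-0.0043  0.0043 -0.0034] turn [-0.0031 -0.0023  0.0009]
tool axes in world (cols)
 [[ 0.198  0.98  -0.004]
 [ 0.98  -0.198  0.005]
 [ 0.004 -0.005 -1.   ]]
```

```bash
python3 -m crank '[[[-1,0,0,0,0,0,0],[-1,0,0,0,0,0,0],[-1,0,0,0,0,0,0],[-1,0,0,0,0,0,0],[-1,0,0,0,0,0,0]]]' 35; python3 go.py 0.4517 -0.3685 0.1 -0.2008
```

```text
t: 2.8
tool_pos: [0.4518, -0.3668, 0.0183]
orientation: [-2.429, -1.989, -0.0]
force: [0.2, -0.4, 0.0]
opening: 0.0474
gripper_force: 0.0
t 2.8 pos [ 0.4518 -0.3668  0.0183] F [ 0.2 -0.4  0. ] M [-0.1  -0.12 -0.01] open 0.0474 gf 0.0 q6 -0.57
shift [-3.100e-03  1.000e-04 -1.634e-01] turn [-0.0009 -0.0009  0.0016]
tool axes in world (cols)
 [[ 0.197  0.98  -0.001]
 [ 0.98  -0.197  0.002]
 [ 0.001 -0.001 -1.   ]]
```

```bash
python3 -m crank '[[[-1,0,0,0,0,0,0],[-1,0,0,0,0,0,0],[-1,0,0,0,0,0,0],[-1,0,0,0,0,0,0],[-1,0,0,0,0,0,0]]]' 35; python3 go.py 0.4517 -0.3685 0.17 -0.2008
```

```text
t: 3.42
tool_pos: [0.4518, -0.3667, 0.0181]
orientation: [-2.429, -1.989, -0.0]
force: [0.3, -0.1, 1.2]
opening: 0.0399
gripper_force: 34.9
t 3.425 pos [ 0.4518 -0.3667  0.0181] F [ 0.3 -0.1  1.2] M [ 0.01 -0.14 -0.02] open 0.0399 gf 34.9 q6 -0.57
shift [-3.000e-03  1.000e-04 -3.037e-01] turn [-0.001  -0.001   0.0016]
tool axes in world (cols)
 [[ 0.197  0.98  -0.001]
 [ 0.98  -0.197  0.002]
 [ 0.002 -0.002 -1.   ]]
```

```bash
python3 -m crank '[[[-1,0,0,-0.08,0,0,0],[-1,0,0,-0.16,0,0,0],[-1,0,0,-0.24,0,0,0],[-1,-0.003,0,-0.3,-0.001,-0.001,0.002],[-1,-0.003,0,-0.3,-0.001,-0.001,0.002]]]'; python3 go.py 0.5932 0.105 0.17 -0.0684
```

```text
t: 4.05
tool_pos: [0.453, -0.3699, 0.171]
orientation: [2.429, 1.983, 0.001]
force: [0.5, 0.2, -1.6]
opening: 0.0396
gripper_force: 34.9
t 4.05 pos [ 0.453  -0.3699  0.171 ] F [ 0.5  0.2 -1.6] M [-0.07 -0.07 -0.01] open 0.0396 gf 34.9 q6 -0.57
shift [ 9.867e-01  8.470e-02 -5.000e-04] turn [ 0.0028  0.0021 -0.0847]
tool axes in world (cols)
 [[ 0.2    0.98   0.004]
 [ 0.98  -0.2   -0.004]
 [-0.003  0.005 -1.   ]]
```

```bash
python3 -m crank '[[[-1,0.07,0.01,0,0,0,-0.02],[-1,0.17,0.02,0,0,0,-0.04],[-1,0.28,0.03,0,0,0,-0.06],[-1,0.39,0.04,0,0,0,-0.08],[-1,0.49,0.05,0,0,0,-0.085]]]'; python3 go.py 0.5932 0.105 0.17 -0.0684
```

```text
t: 4.68
tool_pos: [0.5243, -0.1312, 0.1657]
orientation: [-2.293, -2.144, 0.002]
force: [0.5, 0.2, -1.3]
opening: 0.0399
gripper_force: 34.9
t 4.675 pos [ 0.5243 -0.1312  0.1657] F [ 0.5  0.2 -1.3] M [-0.07 -0.08 -0.04] open 0.0399 gf 34.9 q6 -0.27
shift [ 0.4807  0.1057 -0.0085] turn [-0.0019 -0.0006  0.0008]
tool axes in world (cols)
 [[ 0.067  0.998 -0.003]
 [ 0.998 -0.067  0.001]
 [ 0.001 -0.003 -1.   ]]
```

```bash
python3 -m crank '[[[-1,0.12,0.03,-0.005,-0.001,0,0],[-1,0.24,0.06,-0.005,-0.001,0,0],[-1,0.36,0.09,-0.005,-0.001,0,0],[-1,0.45,0.106,-0.005,-0.001,0,0],[-1,0.481,0.106,-0.005,-0.001,0,0]]]';python3 -m crank '[[[-1,0,0,0,0,0,0],[-1,0,0,0.04,0,0,0],[-1,0,0,0.08,0,0,0],[-1,0,0,0.08,0,0,0],[-1,0,0,0.08,0,0,0]]]'; python3 go.py 0.5932 0.105 0.086 -0.0684
python3 - <<'E'
from h import *
t=read_camera("top"); s=read_camera("side")
cv2.imwrite("pics/pl.png",np.hstack([crop(t,80,120,90,80,4),crop(s,140,190,105,80,4)]))
E
```

```text
t: 5.3
tool_pos: [0.5933, 0.1054, 0.1679]
orientation: [-2.292, -2.147, 0.002]
force: [-0.5, -0.1, -0.8]
opening: 0.0397
gripper_force: 34.9
t: 5.92
tool_pos: [0.5943, 0.1023, 0.1304]
orientation: [2.296, 2.143, 0.001]
force: [0.7, -0.3, -1.9]
opening: 0.04
gripper_force: 34.9
t 5.925 pos [0.5943 0.1023 0.1304] F [ 0.7 -0.3 -1.9] M [-0.   -0.12 -0.01] open 0.04 gf 34.9 q6 0.15
shift [ 0.0052 -0.0027  0.0888] turn [ 0.0007  0.0001 -0.0002]
tool axes in world (cols)
 [[ 0.069  0.998  0.001]
 [ 0.998 -0.069 -0.   ]
 [-0.     0.001 -1.   ]]
```

View pics/pl.png

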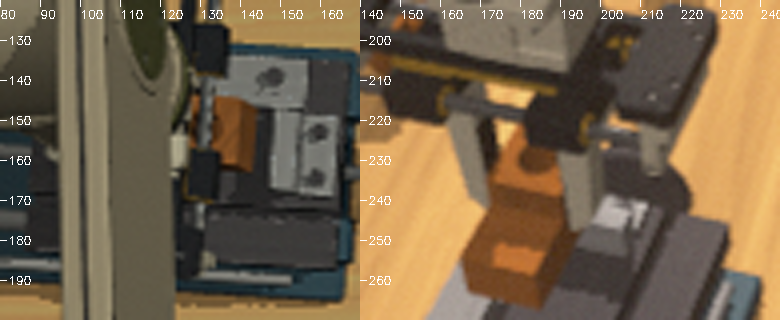

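The blank hangs upright between the fingers, shank toward the drill, clear of fence and stop. In the top view its back edge is near x=142 and the stop face near x=148. Lowering.

```bash
python3 -m crank '[[[-1,0,0,0.03,0,0,0],[-1,0,0,0.06,0,0,0],[-1,0,0,0.09,0,0,0],[-1,0,0,0.098,0,0,0],[-1,0,0,0.098,0,0,0]]]';python3 -m crank '[[[-1,0,0,0,0,0,0],[-1,0,0,0.002,0,0,0],[-1,0,0,0.004,0,0,0],[-1,0,0,0.004,0,0,0],[-1,0,0,0.004,0,0,0]]]'; python3 go.py 0.5932 0.105 0.076 -0.0684
```

```text
t: 6.65
tool_pos: [0.5942, 0.1028, 0.081]
orientation: [2.295, 2.144, 0.0]
force: [0.8, 0.8, -0.9]
opening: 0.0398
gripper_force: 34.9
t: 7.28
tool_pos: [0.5945, 0.1029, 0.0797]
orientation: [2.295, 2.144, 0.002]
force: [0.2, 0.6, -0.2]
opening: 0.0399
gripper_force: 34.9
t 7.275 pos [0.5945 0.1029 0.0797] F [ 0.2  0.6 -0.2] M [-0.07 -0.07 -0.02] open 0.0399 gf 34.9 q6 0.15
shift [ 0.0041 -0.0029  0.0074] turn [ 0.001  -0.      0.0003]
tool axes in world (cols)
 [[ 0.068  0.998  0.002]
 [ 0.998 -0.068 -0.   ]
 [ 0.     0.002 -1.   ]]
```

```bash
python3 -m crank '[[[-1,0,0,0.002,0,0,0],[-1,0,0,0.004,0,0,0],[-1,0,0,0.004,0,0,0],[-1,0,0,0.004,0,0,0],[-1,0,0,0.004,0,0,0]]]';python3 -m crank '[[[-1,0,0,0.001,0,0,0],[-1,0,0,0.002,0,0,0],[-1,0,0,0.003,0,0,0],[-1,0,0,0.003,0,0,0],[-1,0,0,0.003,0,0,0]]]';python3 -m crank '[[[-1,0,0,0.001,0,0,0],[-1,0,0,0.002,0,0,0],[-1,0,0,0.002,0,0,0],[-1,0,0,0.002,0,0,0],[-1,0,0,0.002,0,0,0]]]'; python3 go.py 0.5932 0.105 0.076 -0.0684
```

```text
t: 7.9
tool_pos: [0.5945, 0.1028, 0.0776]
orientation: [2.295, 2.144, 0.002]
force: [0.5, 0.0, -1.3]
opening: 0.0398
gripper_force: 34.9
t: 8.52
tool_pos: [0.5946, 0.1028, 0.0763]
orientation: [2.295, 2.144, 0.002]
force: [-0.7, -0.1, 0.7]
opening: 0.0397
gripper_force: 34.9
t: 9.15
tool_pos: [0.5946, 0.1029, 0.0762]
orientation: [2.295, 2.144, 0.002]
force: [-5.9, -0.5, 7.6]
opening: 0.0397
gripper_force: 34.9
t 9.15 pos [0.5946 0.1029 0.0762] F [-5.9 -0.5  7.6] M [-0.1   0.93  0.06] open 0.0397 gf 34.9 q6 0.15
shift [ 0.0041 -0.0031  0.0004] turn [0.0012 0.     0.0003]
tool axes in world (cols)
 [[ 0.068  0.998  0.002]
 [ 0.998 -0.068 -0.   ]
 [-0.     0.002 -1.   ]]
```

Table contact is at TCP z 0.0762, matching the measured height. I'll ease the downward press and slide to the end stop first.

```bash
python3 -m crank '[[[-1,-0.001,0,-0.001,0,0,0],[-1,-0.003,0,-0.001,0,0,0],[-1,-0.005,0,-0.001,0,0,0],[-1,-0.007,0,-0.001,0,0,0],[-1,-0.007,0,-0.001,0,0,0]]]';python3 -m crank '[[[-1,-0.001,0,0,0,0,0],[-1,-0.002,0,0,0,0,0],[-1,-0.003,0,0,0,0,0],[-1,-0.003,0,0,0,0,0],[-1,-0.003,0,0,0,0,0]]]'; python3 go.py 0.5932 0.105 0.076 -0.0684
```

```text
t: 9.78
tool_pos: [0.5949, 0.0995, 0.0762]
orientation: [2.294, 2.143, 0.004]
force: [0.0, 2.3, 5.0]
opening: 0.0397
gripper_force: 34.9
t: 10.4
tool_pos: [0.5948, 0.0981, 0.0762]
orientation: [2.294, 2.144, 0.004]
force: [1.2, 2.9, 5.8]
opening: 0.0394
gripper_force: 34.9
t 10.4 pos [0.5948 0.0981 0.0762] F [1.2 2.9 5.8] M [ 0.57  0.01 -0.03] open 0.0394 gf 34.9 q6 0.15
shift [ 0.0136 -0.0041  0.0004] turn [ 0.0018 -0.0003  0.0003]
tool axes in world (cols)
 [[ 0.068  0.998  0.003]
 [ 0.998 -0.068  0.   ]
 [ 0.001  0.003 -1.   ]]
```

```bash
python3 -m crank '[[[-1,-0.001,0,-0.0006,0,0,0],[-1,-0.002,0,-0.0006,0,0,0],[-1,-0.002,0,-0.0006,0,0,0],[-1,-0.002,0,-0.0006,0,0,0],[-1,-0.002,0,-0.0006,0,0,0]]]';python3 -m crank '[[[-1,-0.001,0,0,0,0,0],[-1,-0.002,0,0,0,0,0],[-1,-0.002,0,0,0,0,0],[-1,-0.002,0,0,0,0,0],[-1,-0.002,0,0,0,0,0]]]'; python3 go.py 0.5932 0.105 0.076 -0.0684
```

```text
t: 11.02
tool_pos: [0.5946, 0.0975, 0.0762]
orientation: [2.294, 2.144, 0.004]
force: [1.7, 4.8, 3.7]
opening: 0.0395
gripper_force: 34.9
t: 11.65
tool_pos: [0.5945, 0.0974, 0.0763]
orientation: [2.294, 2.145, 0.006]
force: [0.9, 8.9, 2.5]
opening: 0.0402
gripper_force: 34.9
t 11.65 pos [0.5945 0.0974 0.0763] F [0.9 8.9 2.5] M [ 1.61 -0.4   0.16] open 0.0402 gf 34.9 q6 0.14
shift [ 0.0149 -0.0037  0.0005] turn [ 0.0018 -0.0015  0.0008]
tool axes in world (cols)
 [[ 0.067  0.998  0.003]
 [ 0.998 -0.067  0.002]
 [ 0.002  0.003 -1.   ]]
```

End stop reached (about 9 N, at the expected place). Now towards the fence.

```bash
python3 -m crank '[[[-1,0,0.002,0,0,0,0],[-1,0,0.004,0,0,0,0],[-1,0,0.006,0,0,0,0],[-1,0,0.008,0,0,0,0],[-1,0,0.008,0,0,0,0]]]';python3 -m crank '[[[-1,0,0.001,0,0,0,0],[-1,0,0.002,0,0,0,0],[-1,0,0.003,0,0,0,0],[-1,0,0.003,0,0,0,0],[-1,0,0.003,0,0,0,0]]]'; python3 go.py 0.5932 0.105 0.076 -0.0684
```

```text
t: 12.28
tool_pos: [0.5966, 0.0973, 0.0761]
orientation: [-2.293, -2.144, -0.001]
force: [-7.9, 9.9, 10.8]
opening: 0.0396
gripper_force: 34.9
t: 12.9
tool_pos: [0.5981, 0.0972, 0.0761]
orientation: [-2.293, -2.144, -0.001]
force: [-7.2, 9.8, 11.3]
opening: 0.0399
gripper_force: 34.9
t 12.9 pos [0.5981 0.0972 0.0761] F [-7.2  9.8 11.3] M [ 1.52  1.4  -0.04] open 0.0399 gf 34.9 q6 0.14
shift [ 0.0149 -0.0107  0.0003] turn [-0.001  -0.0013  0.0008]
tool axes in world (cols)
 [[ 0.067  0.998 -0.001]
 [ 0.998 -0.067  0.002]
 [ 0.002 -0.002 -1.   ]]
```

```bash
python3 -m crank '[[[-1,0,0.001,-0.001,0,0,0],[-1,0,0.002,-0.001,0,0,0],[-1,0,0.003,-0.001,0,0,0],[-1,0,0.003,-0.001,0,0,0],[-1,0,0.003,-0.001,0,0,0]]]';python3 -m crank '[[[-1,0,0.001,0,0,0,0],[-1,0,0.002,0,0,0,0],[-1,0,0.002,0,0,0,0],[-1,0,0.002,0,0,0,0],[-1,0,0.002,0,0,0,0]]]'; python3 go.py 0.5932 0.105 0.076 -0.0684
```

```text
t: 13.52
tool_pos: [0.5993, 0.0971, 0.0762]
orientation: [-2.293, -2.144, -0.0]
force: [-8.0, 9.4, 7.9]
opening: 0.0401
gripper_force: 34.9
t: 14.15
tool_pos: [0.6003, 0.0971, 0.0762]
orientation: [-2.293, -2.144, -0.0]
force: [-7.5, 9.2, 9.1]
opening: 0.0399
gripper_force: 34.9
t 14.15 pos [0.6003 0.0971 0.0762] F [-7.5  9.2  9.1] M [1.65 1.22 0.01] open 0.0399 gf 34.9 q6 0.14
shift [ 0.0149 -0.0153  0.0004] turn [-0.0013 -0.0013  0.0008]
tool axes in world (cols)
 [[ 0.067  0.998 -0.002]
 [ 0.998 -0.067  0.002]
 [ 0.002 -0.002 -1.   ]]
```

```bash
python3 -m crank '[[[-1,0,0.001,-0.001,0,0,0],[-1,0,0.001,-0.001,0,0,0],[-1,0,0.002,-0.001,0,0,0],[-1,0,0.002,-0.001,0,0,0],[-1,0,0.002,-0.001,0,0,0]]]';python3 -m crank '[[[-1,0,0.001,0,0,0,0],[-1,0,0.002,0,0,0,0],[-1,0,0.002,0,0,0,0],[-1,0,0.002,0,0,0,0],[-1,0,0.002,0,0,0,0]]]'; python3 go.py 0.5932 0.105 0.076 -0.0684
```

```text
t: 14.78
tool_pos: [0.6008, 0.097, 0.0762]
orientation: [-2.292, -2.143, 0.001]
force: [-8.5, 9.0, 8.6]
opening: 0.04
gripper_force: 34.9
t: 15.4
tool_pos: [0.6009, 0.097, 0.0762]
orientation: [-2.291, -2.143, 0.004]
force: [-13.0, 9.8, 10.5]
opening: 0.0398
gripper_force: 34.9
t 15.4 pos [0.6009 0.097  0.0762] F [-13.    9.8  10.5] M [1.62 2.33 0.13] open 0.0398 gf 34.9 q6 0.14
shift [ 0.015  -0.0164  0.0005] turn [-0.0033 -0.001   0.001 ]
tool axes in world (cols)
 [[ 0.067  0.998 -0.005]
 [ 0.998 -0.067  0.002]
 [ 0.002 -0.005 -1.   ]]
```

Both stops are touched. Firming up in moderate steps, with more grip.

```bash
python3 -m crank '[[[-1,0,0,-0.001,0,0,0],[-1,-0.001,0,-0.001,0,0,0],[-1,-0.002,0,-0.001,0,0,0],[-1,-0.003,0,-0.001,0,0,0],[-1,-0.003,0,-0.001,0,0,0]]]' 50;python3 -m crank '[[[-1,0,0.001,0,0,0,0],[-1,0,0.002,0,0,0,0],[-1,0,0.002,0,0,0,0],[-1,0,0.002,0,0,0,0],[-1,0,0.002,0,0,0,0]]]'; python3 go.py 0.5932 0.105 0.076 -0.0684
```

```text
t: 16.02
tool_pos: [0.6008, 0.0969, 0.0762]
orientation: [-2.289, -2.142, 0.001]
force: [-10.0, 15.7, 6.8]
opening: 0.0397
gripper_force: 49.9
t: 16.65
tool_pos: [0.6009, 0.0969, 0.0763]
orientation: [-2.288, -2.142, 0.003]
force: [-14.7, 15.7, 10.0]
opening: 0.04
gripper_force: 49.9
t 16.65 pos [0.6009 0.0969 0.0763] F [-14.7  15.7  10. ] M [2.6  2.69 0.06] open 0.04 gf 49.9 q6 0.14
shift [ 0.0152 -0.0165  0.0007] turn [-0.0044 -0.0022  0.0014]
tool axes in world (cols)
 [[ 0.066  0.998 -0.007]
 [ 0.998 -0.066  0.004]
 [ 0.004 -0.007 -1.   ]]
```

```bash
python3 -m crank '[[[-1,-0.001,0,-0.001,0,0,0],[-1,-0.002,0,-0.001,0,0,0],[-1,-0.003,0.001,-0.001,0,0,0],[-1,-0.003,0.002,-0.001,0,0,0],[-1,-0.003,0.002,-0.001,0,0,0]]]' ;python3 -m crank '[[[-1,0,0,0,0,0,0],[-1,0,0,0,0,0,0],[-1,0,0,0,0,0,0],[-1,0,0,0,0,0,0],[-1,0,0,0,0,0,0]]]'; python3 go.py 0.5932 0.105 0.076 -0.0684
python3 - <<'E'
from h import *
t=read_camera("top"); s=read_camera("side")
cv2.imwrite("pics/fin.png",np.hstack([crop(t,90,120,80,75,5),crop(s,155,190,75,75,5)]))
E
```

```text
t: 17.27
tool_pos: [0.601, 0.0968, 0.0763]
orientation: [-2.286, -2.14, 0.003]
force: [-17.0, 21.0, 10.5]
opening: 0.0396
gripper_force: 49.9
t: 17.9
tool_pos: [0.601, 0.0968, 0.0763]
orientation: [-2.286, -2.141, 0.003]
force: [-18.5, 20.6, 9.8]
opening: 0.0396
gripper_force: 49.9
t 17.9 pos [0.601  0.0968 0.0763] F [-18.5  20.6   9.8] M [3.57 3.04 0.13] open 0.0396 gf 49.9 q6 0.14
shift [ 0.0153 -0.0165  0.0008] turn [-0.0056 -0.0034  0.0018]
tool axes in world (cols)
 [[ 0.066  0.998 -0.008]
 [ 0.998 -0.066  0.006]
 [ 0.005 -0.009 -1.   ]]
```

View pics/fin.png

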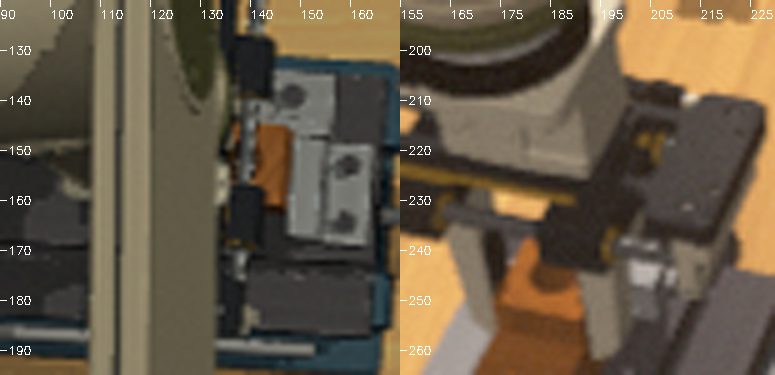

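The blank sits in the corner, with the bowl's back against the stop face (x≈148) and its flank against the fence edge (y≈145). A bit more push makes sure friction isn't carrying the load.

```bash
python3 -m crank '[[[-1,0,0.001,-0.001,0,0,0],[-1,-0.001,0.002,-0.001,0,0,0],[-1,-0.002,0.003,-0.001,0,0,0],[-1,-0.002,0.004,-0.001,0,0,0],[-1,-0.002,0.004,-0.001,0,0,0]]]' ;python3 -m crank '[[[-1,0,0,0,0,0,0],[-1,0,0,0,0,0,0],[-1,0,0,0,0,0,0],[-1,0,0,0,0,0,0],[-1,0,0,0,0,0,0]]]'; python3 go.py 0.5932 0.105 0.076 -0.0684
```

```text
t: 18.62
tool_pos: [0.6011, 0.0967, 0.0764]
orientation: [-2.282, -2.139, 0.006]
force: [-25.4, 25.5, 13.3]
opening: 0.0399
gripper_force: 49.9
t: 19.25
tool_pos: [0.6011, 0.0967, 0.0764]
orientation: [-2.283, -2.139, 0.006]
force: [-23.2, 25.6, 13.6]
opening: 0.0397
gripper_force: 49.9
t 19.25 pos [0.6011 0.0967 0.0764] F [-23.2  25.6  13.6] M [4.25 4.37 0.19] open 0.0397 gf 49.9 q6 0.13
shift [ 0.0155 -0.0168  0.0011] turn [-0.008  -0.0041  0.0022]
tool axes in world (cols)
 [[ 0.065  0.998 -0.012]
 [ 0.998 -0.065  0.007]
 [ 0.006 -0.013 -1.   ]]
```

```bash
python3 -c "
from plant import *
print(close_job())"
```

```text
the job is handed in; nothing more can be done
None
```

I handed the job in at about 19 s with the blank upright in the corner, shank to the drill, held under steady pressure at about 26 N toward the end stop and 23 N toward the side fence (wrist readings, so the contact forces themselves are less by friction); no verdict came back.

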